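# Sweep counted nuts into the tray's trough

## Robot

A 6-joint arm with a two-finger parallel gripper is mounted at the origin on the work surface. World frame = base frame: x ahead of the robot, y to its left, z up, the work surface at z = 0. Lengths are in mm, angles in rad, forces in N, time in s.
With the tool pointing down it reaches from about 275 to 825 mm from the base axis. Payload 5.2 kg.
Tool frame: the origin (TCP) lies on the centre line of the jaws, within the pads' length; the fingertips stand 19 mm ahead of it and the grasp point (between the pads) is the TCP; z points along the fingers, x is the direction in which the jaws open and shut, and the axes are right-handed (so a half turn about z gives the same grasp; the last joint's range is limited). The gripper opens to 93 mm and grips with 3 to 60 N. Pads are 15 mm wide; open, the fingers measure 128 mm over their backs; the gripper's body (75 mm by 188 mm) begins 65 mm behind the grasp point.
Start: joints at [0.907, 0.259, 1.535, -0, 1.348, -0.203], TCP at [244.546, 492.648, 237.653] pointing down, gripper open.
Joint ranges: [-3.14, 3.14], [-0.91, 2.08], [0.19, 2.58], [-1.22, 4.36], [0.22, 2.71], [-3.12, 3.12]. Speed limits (rad/s): [2.57, 2.57, 3.14, 3.14, 3.14, 3.14].

## Interface

Orientations are given as a unit quaternion [x, y, z, w].
In Python, from plant import ctrl, grab_frame gives the robot as it stands. The module is installed in compiled form; this text tells all that it offers.
- The arm moves only by the tool apply_moves, never from a script. Its argument "series" is a list that holds one entry, the list of rows, each a list of 7 numbers: the shift along the tool's x, y, z in mm, then the turn, a rotation vector about the tool's x, y, z in rad, then the closure in counts, from 0 (fully open) to 255 (shut). In form: [[[x, y, z, ax, ay, az, jaw], ...]]. A call has 1 to 12 rows; each row is the pose to reach, as a shift and turn from the pose commanded when the call began, along the tool's axes at that moment; what a row does not reach only later rows make up. A row lasts 1/8 s, in which the tool goes at most 62.5 mm and 10.7 degrees, less where a joint would pass 70% of its speed; a pose out of reach is approached as far as the arm can. A call with a gripper value outside its range is refused whole. The fingers move at their own pace and stop on an object; the grip force is fixed at half the most. Time passes only in rows, so rows that repeat a pose let the fingers close. It gives the time, the measured TCP pose, the force and the opening at its end, in the units of the state.
- ctrl.state(): the state, without advancing time (a new reading comes with each control period).
- grab_frame(name): name is "scene" or "top" or "wrist"; returns a dict with "frame" (420x560x3 uint8, blue, green, red), "camera_matrix" (3x3 intrinsics, pixels), "cam_to_world" (4x4, takes a point from camera to world coordinates); the wrist camera has in their place "T_tool_cam" (4x4, takes a point from camera to tool coordinates, whose origin is the TCP and whose axes are the tool frame's). Camera axes: x right, y down, z forward; pixel columns grow to the right and rows downward; lengths in mm; the calibration is good to about 2 mm. A picture is of the moment at which its call begins: read the wrist's pose just before it. There is no depth.
- ctrl.finish_job(): hands the job in, once; it reports no verdict.
The state is a dict: "clock": time; "joint_positions": joint angles; "joint_velocities": joint speeds; "joint_torque": joint torques, N m; "tcp_pos": TCP position; "ee_rot": TCP orientation; "contact_force": force on the tool from outside, world axes, zero at the start; "torque": the same for the moment, N m; "gripper_width": finger opening in mm.
Only numpy, scipy, OpenCV 4.12 (cv2) and the standard library are available. Lean on these libraries where they do the work, as an engineer would, in place of code of your own. Each camera call takes 0.05 s, during which the arm holds its last target.

## Task

Sweep the three loose hex nuts across the counting tray's white deck with the fingertips so that all three drop into the trough along its open edge; push them along the deck, do not pick any of them up. Leave the bolt standing on the deck where it is, and leave the parts bin, the spanner and the tin on the counter alone.

Things in the scene. Friction and masses are not known exactly. Their poses are not given: they have to be found in the camera images.
- tray: Fixed grey counting tray, 324 x 272 mm. Origin on the counter under its deck; z up, x from trough to back rim, y along the trough. White deck: 36 mm above the counter, x -120 to 130 mm, y -132 to 132 mm, with rims 12 mm high, 4 mm thick, at the back (+x) and both sides. No rim at x = -120 mm: there it drops straight into the trough. The trough faces the robot or up to 70 degrees to either side.
- tray_trough (a point): Middle of the trough's floor, at x = -155 mm of the tray. The trough is 70 mm wide (tray x -190 to -120 mm) and as long as the deck; its floor is 6 mm and its outer wall 46 mm above the counter.
- nut0_center (a point): Loose hexagon nut of dark steel, 30 mm across flats (34.6 mm across corners), 16 mm high, with a 20 mm hole, about 65 g, lying flat on the tray's white deck, turned any way. The point is its centre, 8 mm above the deck. Starts in one of four lanes across the deck, at tray x -20 to 45 mm.
- nut1_center (a point): Loose hexagon nut of dark steel, 30 mm across flats (34.6 mm across corners), 16 mm high, with a 20 mm hole, about 65 g, lying flat on the tray's white deck, turned any way. The point is its centre, 8 mm above the deck. Starts in one of four lanes across the deck, at tray x -20 to 45 mm.
- nut2_center (a point): Loose hexagon nut of dark steel, 30 mm across flats (34.6 mm across corners), 16 mm high, with a 20 mm hole, about 65 g, lying flat on the tray's white deck, turned any way. The point is its centre, 8 mm above the deck. Starts in one of four lanes across the deck, at tray x -20 to 45 mm.
- nut0: The same nut as nut0_center; origin at the centre of its underside.
- nut1: The same nut as nut1_center; origin at the centre of its underside.
- nut2: The same nut as nut2_center; origin at the centre of its underside.
- bolt_center (a point): Hexagon bolt standing on its head on the deck, thread up: head 24 mm across flats, 10 mm high, shank 16 mm thick, 55 mm high in all, about 110 g. The point is half-way up (27.5 mm above the deck). It stands in the fourth lane, beside the nuts (lanes about 60 mm apart in tray y); it stays there.
- partsbin: Loose blue plastic parts bin on the counter to the left of the tray, 160 x 100 mm, 75 mm high, holding fasteners; origin at the centre of its underside. To be left alone.
- spanner: Loose 200 mm spanner lying on the counter to the right of the tray, along its own x axis; origin at the middle of its underside. To be left alone.
- tin: Loose closed tin, 60 mm across, 85 mm high, on the counter to the right of the tray, nearer the robot; origin at the centre of its underside. To be left alone.
There are look-alikes about, which are no part of the job. Leave any brown or green look-alike of the nut1 alone.

How it is judged (in metres and radians):
At the end, for the whole second after the job is handed in: All three nuts lie at rest in the trough (centres beyond the deck's edge, between the trough's walls and below deck level), and the bolt stands upright on the deck within 20 mm of where it was (x of nut0_center in the frame of tray between -0.19 and -0.12 m and y of nut0_center in the frame of tray between -0.132 and 0.132 m and height (world z) of each of nut0_center, nut1_center, nut2_center below 0.036 m and linear speed of each of nut0, nut1, nut2 below 0.02 m/s and x of nut1_center in the frame of tray between -0.19 and -0.12 m and y of nut1_center in the frame of tray between -0.132 and 0.132 m and x of nut2_center in the frame of tray between -0.19 and -0.12 m and y of nut2_center in the frame of tray between -0.132 and 0.132 m and distance of bolt_center from where it was at the start of the episode below 0.02 m and angle between bolt_center's own z axis and vertical below 0.1 rad); the robot touches nothing.
It fails at once if a nut is lifted (its centre more than 14 mm above where it lies flat on the deck) (height (world z) of any of nut0_center, nut1_center, nut2_center above 0.058 m).
It fails at once if the bolt is tipped, lifted or moved 20 mm (angle between bolt_center's own z axis and vertical above 0.35 rad or distance of bolt_center from where it was at the start of the episode above 0.02 m).
It fails at once if the bin, the spanner or the tin is moved 20 mm or more (distance of any of partsbin, spanner, tin from where it was at the start of the episode above 0.02 m).
It also fails if it takes over 54 s, if anything falls off the work surface, if the arm or the gripper's body presses on something with over 40 N, if the wrist force passes 120 N, or if a joint passes its speed limit or range.

## Working session

There is one attempt and no reset: what is moved stays moved. The work goes in short steps, Python scripts to look and compute and a tool call to move; the robot and the scene stay as the last step left them, time stands still between calls to the robot, and variables do not carry over. Pictures are saved under pics/ and viewed, and the job is handed in when it is done.

Besides the shell and the picture viewer there is one more tool, called after ">>>" as a command line: name --argument value ..., lists and objects as JSON in quotes. apply_moves: Moves the arm, as the interface text tells. Its arguments: {"type":"object","properties":{"series":{"type":"array","items":{"type":"array","items":{"type":"array","items":{"type":"number"}}}}},"required":["series"]}

```bash
mkdir -p pics; cat > h.py <<'E'
import numpy as np,cv2
from plant import ctrl,grab_frame
def snap(n,f):
    s=ctrl.state(); d=grab_frame(n); cv2.imwrite('pics/'+f,d['frame'])
    np.savez('pics/'+f+'.npz',K=d['camera_matrix'],T=d.get('cam_to_world',d.get('T_tool_cam')))
    return s,d
def load(f):
    z=np.load('pics/'+f+'.npz');return z['K'],z['T']
def ray(K,T,u,v,z):
    d=T[:3,:3]@np.linalg.inv(K)@np.array([u,v,1.]);o=T[:3,3];return (o+d*(z-o[2])/d[2])
def proj(K,T,p):
    c=T[:3,:3].T@(np.array(p,float)-T[:3,3]);q=K@c;return q[:2]/q[2]
E
python3 - <<'E'
from h import *
s,d=snap('top','top0.png');print(s);snap('scene','scene0.png')
print(d['camera_matrix'],d['cam_to_world'])
E
```

```text
{'clock': 0.0, 'joint_positions': array([ 9.07189955e-01,  2.59343182e-01,  1.53606041e+00,  5.51396663e-06,
        1.34797957e+00, -2.02798795e-01]), 'joint_velocities': array([-1.25576076e-03,  5.07346736e-04, -7.56997937e-04, -1.73073525e-04,
       -8.35424635e-05, -9.28201186e-04]), 'joint_torque': array([-1.84682642e-03, -4.37299025e+01, -2.83999604e+01,  7.18013383e-02,
        4.11165913e-02, -1.53881333e-04]), 'tcp_pos': array([244.23342335, 492.24328764, 236.82666769]), 'ee_rot': array([ 8.49903386e-01,  5.26937789e-01, -8.41231294e-04,  3.06304084e-04]), 'contact_force': array([-0.00321122, -0.78767616,  0.25010986]), 'torque': array([0.00881581, 0.03935997, 0.02732298]), 'gripper_width': 92.90598314945176}
[[512.48751875   0.         280.95887251]
 [  0.         512.48751875 225.16375411]
 [  0.           0.           1.        ]] [[ 9.13673189e-03 -9.88542185e-01  1.50668076e-01  3.24963062e+02]
 [-9.99862144e-01 -6.94250148e-03  1.50829348e-02 -3.57397532e+01]
 [-1.38641040e-02 -1.50785114e-01 -9.88469340e-01  1.67911959e+03]
 [ 0.00000000e+00  0.00000000e+00  0.00000000e+00  1.00000000e+00]]
```

```bash
python3 - <<'E'
import cv2
a=cv2.imread('pics/top0.png');cv2.imwrite('pics/top0b.png',cv2.resize(a[60:320,120:460],None,fx=2.3,fy=2.3,interpolation=2))
E
```

```text
(no output)
```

View pics/top0.png

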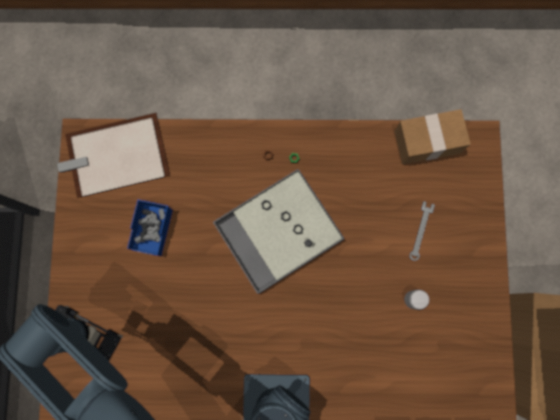

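View pics/top0b.png

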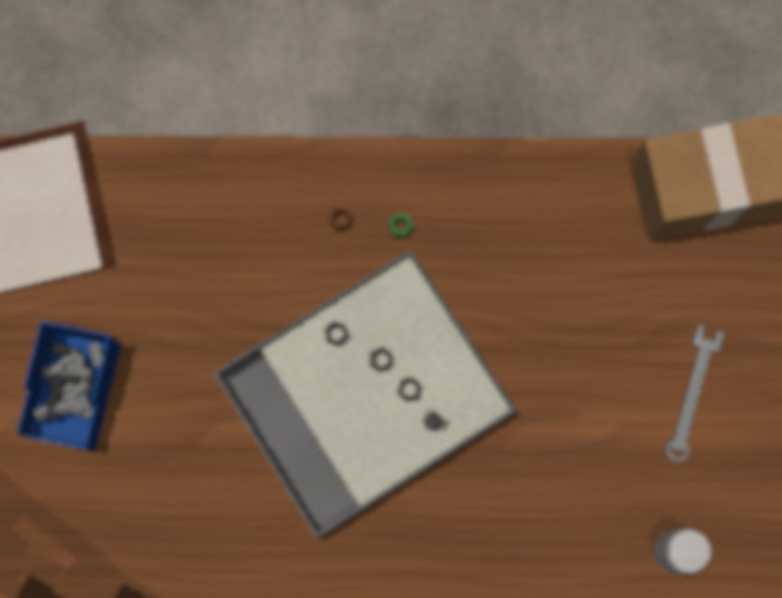

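View pics/scene0.png

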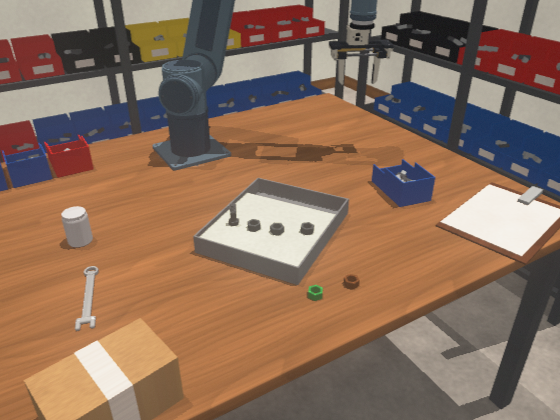

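```bash
cat >> h.py <<'E'
E
python3 - <<'E'
from h import *
K,T=load('top0.png')
def c(u,v,z): return ray(K,T,u/2.3+120,v/2.3+60,z)
P=[c(515,411,48),c(410,256,48),c(218,373,46),c(320,535,46)]
loc=[(134,-136),(134,136),(-194,136),(-194,-136)]
for p in P: print(p.round(1))
P=np.array(P)[:,:2];L=np.array(loc,float)
A=L-L.mean(0);B=P-P.mean(0)
th=np.arctan2((A[:,0]*B[:,1]-A[:,1]*B[:,0]).sum(),(A*B).sum())
R=np.array([[np.cos(th),-np.sin(th)],[np.sin(th),np.cos(th)]]);t=P.mean(0)-R@L.mean(0)
print('th',th,t,'res',(P-(L@R.T+t)).round(1).tolist())
np.savez('tray.npz',R=R,t=t,th=th)
for n,u,v,z in [('a',336,333,44),('b',381,359,44),('c',410,389,44),('bolt',434,421,60),('e1',262,350,36),('e2',358,508,36),('bolt',434,421,46)]:
    p=c(u,v,z); print(n,p.round(1),(R.T@(p[:2]-t)).round(1))
E
```

```text
[ 531.2 -212.8   48. ]
[752.2 -65.8  48. ]
[582.2 203.2  46. ]
[357.7  56.2  46. ]
th -0.9964275091788581 [572.09854622 -29.98241002] res [[0.5, 3.6], [-6.9, 2.8], [1.3, -3.6], [5.2, -2.8]]
a [640.8  38.1  44. ] [-19.8  94.7]
b [604.  -25.7  44. ] [13.8 29.1]
c [561.7 -66.7  44. ] [ 25.1 -28.7]
bolt [514.9 -99.7  60. ] [ 27.5 -85.9]
e1 [617.2 143.1  36. ] [-120.8  131.9]
e2 [395.5   4.6  36. ] [-125.  -129.5]
bolt [ 516.6 -100.2   46. ] [ 28.8 -84.8]
```

```bash
cat >> h.py <<'E'
from scipy.spatial.transform import Rotation as Ro
def tool(yaw): # tool x at world angle yaw, z down
    x=np.array([np.cos(yaw),np.sin(yaw),0]);z=np.array([0,0,-1.]);return np.column_stack([x,np.cross(z,x),z])
def row(cp,cyaw,p,yaw):
    return (tool(cyaw).T@(np.array(p)-cp)).round(1), 'az',round(cyaw-yaw,3)
def tr():
    z=np.load('tray.npz');return z['R'],z['t'],float(z['th'])
def t2w(x,y):
    R,t,_=tr();return R@np.array([x,y])+t
E
python3 - <<'E'
from h import *
s,d=snap('wrist','w0.png');print(d['T_tool_cam'].round(3),d['camera_matrix'][0])
R=Ro.from_quat(s['ee_rot']).as_matrix();print(R.round(3))
yaw=np.arctan2(R[1,0],R[0,0]);print(yaw)
w=t2w(30,0);print(w,row(np.array([244.5,492.6,237.6]),yaw,[*w,300],0.574))
E
```

```text
[[ 1.00000e+00  1.00000e-03  1.00000e-03  2.06000e-01]
 [-1.00000e-03  9.60000e-01  2.78000e-01 -7.67900e+01]
 [-0.00000e+00 -2.78000e-01  9.60000e-01 -1.46363e+02]
 [ 0.00000e+00  0.00000e+00  0.00000e+00  1.00000e+00]] [304.52670765   0.         280.44864799]
[[ 0.445  0.896 -0.001]
 [ 0.896 -0.445 -0.001]
 [-0.002 -0.    -1.   ]]
1.1099961497534805
[588.39769619 -55.16847184] (array([-337.7,  551.6,  -62.4]), 'az', np.float64(0.536))
```

```bash
python3 - <<'E'
from h import *
w=t2w(0,0);print(w,row(np.array([244.5,492.6,237.6]),1.11,[*w,240],0.574))
E
```

```text
[572.09854622 -29.98241002] (array([-322.4,  525.8,   -2.4]), 'az', 0.536)
```

>>> apply_moves --series '[[[-32,52,0,0,0,0.05,0],[-64,105,0,0,0,0.1,0],[-96,157,0,0,0,0.16,0],[-128,210,0,0,0,0.21,0],[-160,262,0,0,0,0.26,0],[-192,315,0,0,0,0.32,0],[-224,367,0,0,0,0.37,0],[-256,420,0,0,0,0.43,0],[-288,472,0,0,0,0.48,0],[-322,526,-2,0,0,0.536,0],[-322,526,-2,0,0,0.536,0],[-322,526,-2,0,0,0.536,0]]]'

```text
clock: 1.65
tcp_pos: [571.9, -29.4, 239.0]
ee_rot: [0.959, 0.283, -0.001, -0.001]
contact_force: [0.2, 0.7, -0.3]
gripper_width: 93.2
```

```bash
python3 - <<'E'
from h import *
s,d=snap('wrist','w1.png');print(s['clock'],s['tcp_pos'],s['ee_rot'])
R=Ro.from_quat(s['ee_rot']).as_matrix();print(np.arctan2(R[1,0],R[0,0]))
T=np.eye(4);T[:3,:3]=R;T[:3,3]=s['tcp_pos'];T=T@d['T_tool_cam'];np.savez('pics/w1w.npz',K=d['camera_matrix'],T=T)
cv2.imwrite('pics/w1b.png',cv2.resize(d['frame'],(800,600),interpolation=2))
E
```

```text
1.65 [571.88942026 -29.41858263 238.96842284] [ 9.59168321e-01  2.82834090e-01 -7.05432996e-04 -7.15330123e-04]
0.573496264111579
```

View pics/w1b.png

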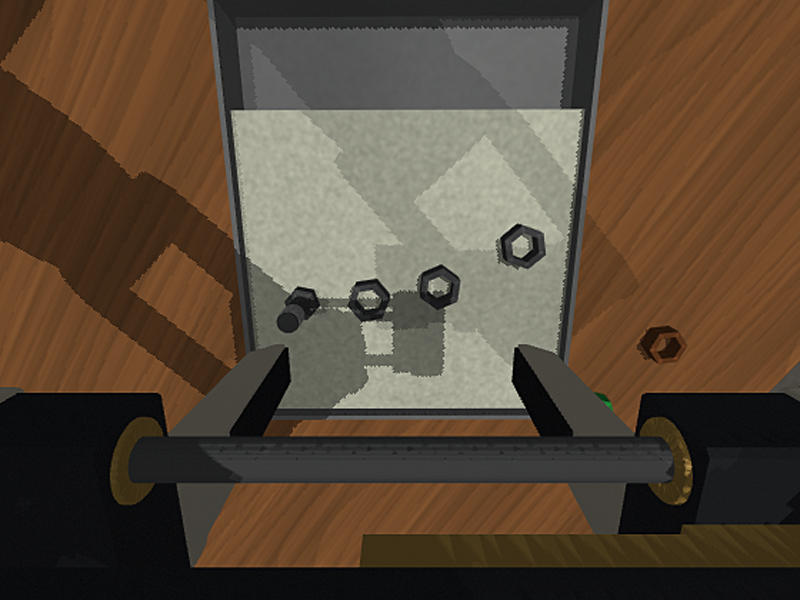

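```bash
python3 - <<'E'
from h import *
z=np.load('pics/w1w.npz');K,T=z['K'],z['T'];f=560/800
def c(u,v,h): return ray(K,T,u*f,v*f,h)
p1=c(232,110,36)[:2];p2=c(584,110,36)[:2];print(p1,p2,np.linalg.norm(p1-p2))
d=(p2-p1)/np.linalg.norm(p1-p2);th=np.arctan2(d[1],d[0])-np.pi/2
R=np.array([[np.cos(th),-np.sin(th)],[np.sin(th),np.cos(th)]]);t=(p1+p2)/2-R@np.array([-120,0])
print('th',th,t);np.savez('tray.npz',R=R,t=t,th=th)
for n,u,v,h in [('a',523,245,52),('b',439,287,52),('c',369,300,52),('head',302,301,46),('shank',289,321,91),('trough outer inner',400,20,46),('back',420,415,48)]:
    p=c(u,v,h);print(n,p.round(1),(R.T@(p[:2]-t)).round(1))
E
```

```text
[401.40295524   3.91482922] [621.33285902 146.17772993] 261.93108921106335
th -0.9966347229277494 [576.54363002 -25.71147519]
a [639.5  40.7  52. ] [-21.5  88.9]
b [604.  -22.2  52. ] [12. 25.]
c [563.1 -61.5  52. ] [ 22.7 -30.7]
head [518.3 -93.6  46. ] [ 25.4 -85.8]
shank [519.5 -94.6  91. ] [ 26.9 -85.3]
trough outer inner [476.  118.9  46. ] [-176.    -5.9]
back [ 656.3 -127.7   48. ] [129.   11.6]
```

>>> apply_moves --series '[[[-12,30,0,0,0,0,214],[-25,60,0,0,0,0,214],[-25,60,0,0,0,0,214],[-25,60,40,0,0,0,214],[-25,60,80,0,0,0,214],[-25,60,115,0,0,0,214],[-25,60,140,0,0,0,214],[-25,60,160,0,0,0,214],[-25,60,170,0,0,0,214],[-25,60,175,0,0,0,214],[-25,60,178,0,0,0,214],[-25,60,178,0,0,0,214]]]'

```text
clock: 3.2
tcp_pos: [584.4, -93.6, 62.1]
ee_rot: [0.959, 0.283, 0.0, 0.0]
contact_force: [0.5, 0.2, -0.6]
gripper_width: 15.2
```

```bash
python3 - <<'E'
from h import *
s,d=snap('wrist','w2.png');R,t,th=tr();print(R.T@(s['tcp_pos'][:2]-t),s['tcp_pos'],s['contact_force'])
E
```

```text
[ 61.23446753 -30.30943345] [584.35271521 -93.58886435  62.10874557] [ 0.53955028  0.22488607 -0.55017949]
```

View pics/w2.png

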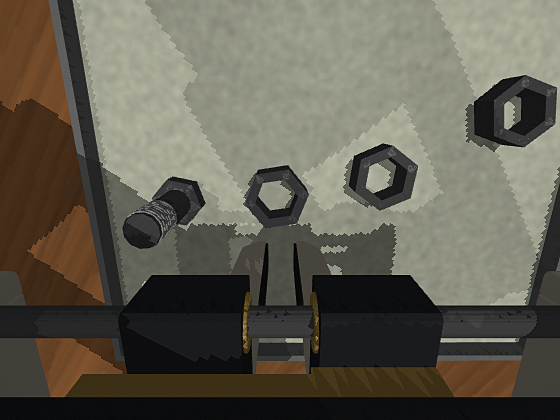

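>>> apply_moves --series '[[[0,-5,2,0,0,0,214],[0,-13,2,0,0,0,214],[0,-23,2,0,0,0,214],[0,-33,2,0,0,0,214],[0,-43,2,0,0,0,214],[0,-53,2,0,0,0,214],[0,-63,2,0,0,0,214],[0,-73,2,0,0,0,214],[0,-83,2,0,0,0,214],[0,-93,2,0,0,0,214],[0,-103,2,0,0,0,214],[0,-110,2,0,0,0,214]]]'

```text
clock: 4.75
tcp_pos: [524.0, -0.7, 59.7]
ee_rot: [0.959, 0.283, -0.0, 0.0]
contact_force: [0.3, -0.4, -0.4]
gripper_width: 15.4
```

```bash
python3 - <<'E'
from h import *
s,d=snap('wrist','w3.png');R,t,th=tr();print(R.T@(s['tcp_pos'][:2]-t),s['tcp_pos'],s['contact_force'])
E
```

```text
[-49.56140412 -30.53858342] [523.98363469  -0.68379559  59.67711334] [ 0.29308413 -0.38768097 -0.402825  ]
```

View pics/w3.png

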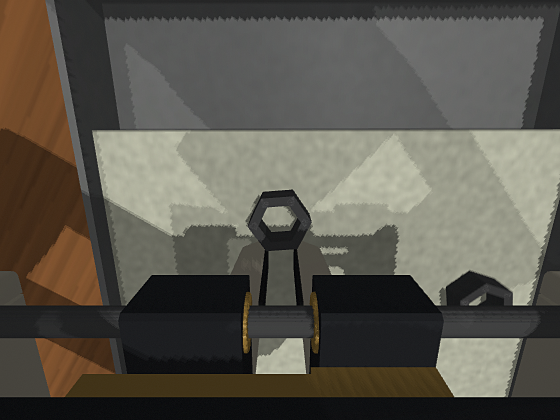

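>>> apply_moves --series '[[[0,-10,0,0,0,0,214],[0,-20,0,0,0,0,214],[0,-30,0,0,0,0,214],[0,-40,0,0,0,0,214],[0,-50,0,0,0,0,214],[0,-59,0,0,0,0,214],[0,-67,0,0,0,0,214],[0,-76,0,0,0,0,214],[0,-76,0,0,0,0,214],[0,-70,-15,0,0,0,214],[0,-60,-45,0,0,0,214],[0,-50,-60,0,0,0,214]]]'

```text
clock: 6.3
tcp_pos: [498.2, 40.3, 121.0]
ee_rot: [0.959, 0.283, 0.001, 0.0]
contact_force: [0.2, -0.4, -0.5]
gripper_width: 15.0
```

```bash
python3 - <<'E'
from h import *
s,d=snap('wrist','w4.png');R,t,th=tr();print(R.T@(s['tcp_pos'][:2]-t),s['tcp_pos'],s['contact_force'])
E
```

```text
[-97.99244433 -29.9753597 ] [498.15214387  40.28713262 121.03471602] [ 0.19364202 -0.3501008  -0.49915805]
```

View pics/w4.png

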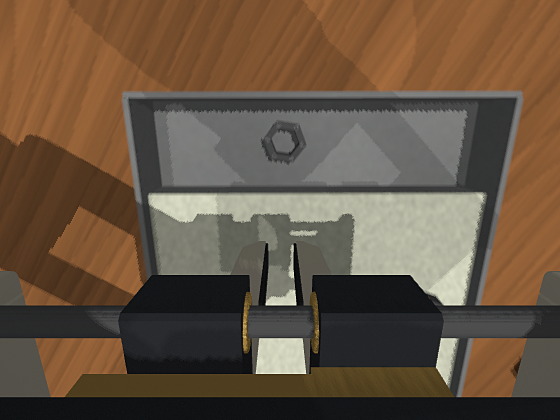

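>>> apply_moves --series '[[[15,40,0,0,0,0,214],[30,80,0,0,0,0,214],[45,120,0,0,0,0,214],[55,149,0,0,0,0,214],[55,149,0,0,0,0,214],[55,149,20,0,0,0,214],[55,149,40,0,0,0,214],[55,149,52,0,0,0,214],[55,149,58,0,0,0,214],[55,149,60,0,0,0,214],[55,149,60,0,0,0,214]]]'

```text
clock: 7.72
tcp_pos: [624.6, -54.5, 60.1]
ee_rot: [0.959, 0.283, 0.0, 0.0]
contact_force: [-0.6, -0.1, 0.5]
gripper_width: 15.2
```

```bash
python3 - <<'E'
from h import *
s,d=snap('wrist','w5.png');R,t,th=tr();print(R.T@(s['tcp_pos'][:2]-t),s['tcp_pos'],s['contact_force'])
E
```

```text
[50.26055352 24.67761244] [624.56220277 -54.50946933  60.12955644] [-0.58690747 -0.14596013  0.52907747]
```

View pics/w5.png

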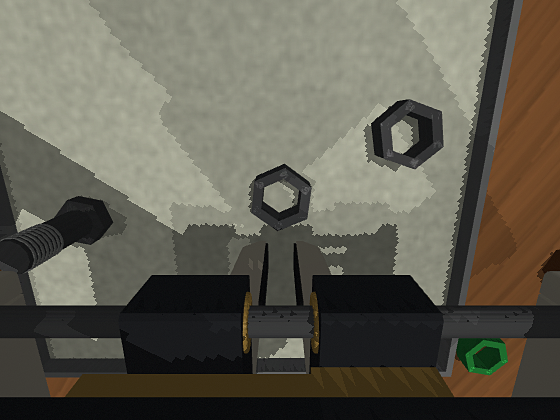

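Nut at (281,197), centred before the fingers at column 280; pushing it from x 50 to −125 (175 mm).

>>> apply_moves --series '[[[0,-8,0,0,0,0,214],[0,-18,0,0,0,0,214],[0,-28,0,0,0,0,214],[0,-38,0,0,0,0,214],[0,-48,0,0,0,0,214],[0,-58,0,0,0,0,214],[0,-68,0,0,0,0,214],[0,-78,0,0,0,0,214],[0,-88,0,0,0,0,214],[0,-98,0,0,0,0,214],[0,-106,0,0,0,0,214]]]'

```text
clock: 9.15
tcp_pos: [566.3, 35.1, 59.6]
ee_rot: [0.959, 0.283, -0.0, -0.0]
contact_force: [0.0, -0.6, 0.4]
gripper_width: 14.8
```

>>> apply_moves --series '[[[0,-10,0,0,0,0,214],[0,-20,0,0,0,0,214],[0,-30,0,0,0,0,214],[0,-39,0,0,0,0,214],[0,-47,0,0,0,0,214],[0,-55,0,0,0,0,214],[0,-63,0,0,0,0,214],[0,-70,0,0,0,0,214],[0,-70,0,0,0,0,214],[0,-65,-15,0,0,0,214],[0,-55,-45,0,0,0,214],[0,-45,-60,0,0,0,214]]]'

```text
clock: 10.65
tcp_pos: [543.9, 71.5, 122.4]
ee_rot: [0.959, 0.283, 0.002, 0.001]
contact_force: [-0.2, 0.6, -0.6]
gripper_width: 15.2
```

```bash
python3 - <<'E'
from h import *
s,d=snap('wrist','w6.png');R,t,th=tr();print(R.T@(s['tcp_pos'][:2]-t),s['tcp_pos'],s['contact_force'])
E
```

```text
[-99.31085208  25.41613101] [543.94542769  71.47896806 122.36510704] [-0.15506725  0.64061142 -0.60324469]
```

View pics/w6.png

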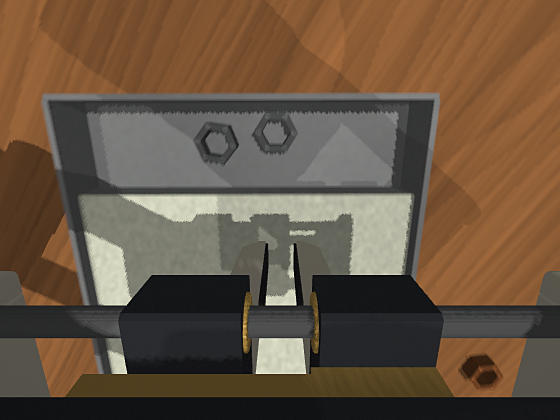

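>>> apply_moves --series '[[[20,38,0,0,0,0,214],[42,76,0,0,0,0,214],[64,117,0,0,0,0,214],[64,117,0,0,0,0,214],[64,117,0,0,0,0,214],[64,117,20,0,0,0,214],[64,117,40,0,0,0,214],[64,117,52,0,0,0,214],[64,117,58,0,0,0,214],[64,117,61,0,0,0,214],[64,117,61,0,0,0,214]]]'

```text
clock: 12.08
tcp_pos: [659.8, 8.8, 59.0]
ee_rot: [0.959, 0.283, 0.0, 0.0]
contact_force: [0.2, 0.5, 0.9]
gripper_width: 15.1
```

```bash
python3 - <<'E'
from h import *
s,d=snap('wrist','w7.png');R,t,th=tr();print(R.T@(s['tcp_pos'][:2]-t),s['tcp_pos'],s['contact_force'])
E
```

```text
[16.22553537 88.61996881] [659.76579737   8.7970416   59.02994338] [0.20837639 0.53970229 0.93680552]
```

View pics/w7.png

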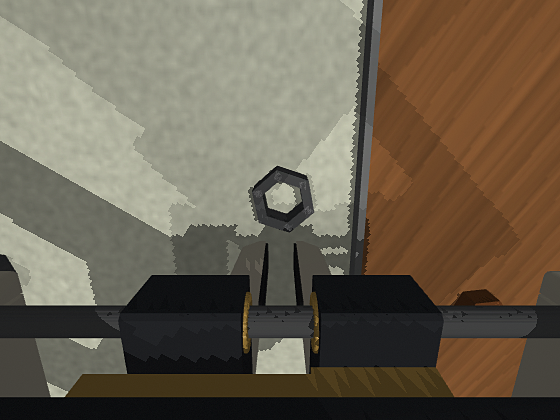

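>>> apply_moves --series '[[[0,-8,0,0,0,0,214],[0,-17,0,0,0,0,214],[0,-26,0,0,0,0,214],[0,-35,0,0,0,0,214],[0,-44,0,0,0,0,214],[0,-53,0,0,0,0,214],[0,-62,0,0,0,0,214],[0,-70,0,0,0,0,214]]]'

```text
clock: 13.12
tcp_pos: [621.3, 68.1, 58.7]
ee_rot: [0.959, 0.283, 0.0, 0.0]
contact_force: [-0.3, -1.0, 1.2]
gripper_width: 15.0
```

>>> apply_moves --series '[[[0,-10,0,0,0,0,214],[0,-20,0,0,0,0,214],[0,-30,0,0,0,0,214],[0,-39,0,0,0,0,214],[0,-47,0,0,0,0,214],[0,-55,0,0,0,0,214],[0,-63,0,0,0,0,214],[0,-71,0,0,0,0,214],[0,-71,0,0,0,0,214],[0,-66,-15,0,0,0,214],[0,-50,-60,0,0,0,214],[0,-30,-110,0,0,0,214]]]'

```text
clock: 14.62
tcp_pos: [605.4, 92.0, 170.4]
ee_rot: [0.959, 0.283, -0.0, -0.0]
contact_force: [0.8, 0.3, -0.4]
gripper_width: 15.4
```

>>> apply_moves --series '[[[-30,20,-40,0,0,0,214],[-60,40,-70,0,0,0,214],[-80,60,-70,0,0,0,214],[-80,60,-70,0,0,0,214],[-80,60,-70,0,0,0,214]]]'

```text
clock: 15.25
tcp_pos: [570.8, -1.0, 239.1]
ee_rot: [0.959, 0.283, 0.0, -0.0]
contact_force: [-0.1, -0.1, 0.3]
gripper_width: 14.5
```

```bash
python3 - <<'E'
from h import *
s,d=snap('wrist','w8.png');R0,t,th=tr();print(s['clock'],R0.T@(s['tcp_pos'][:2]-t),s['tcp_pos'],s['contact_force'])
R=Ro.from_quat(s['ee_rot']).as_matrix()
T=np.eye(4);T[:3,:3]=R;T[:3,3]=s['tcp_pos'];T=T@d['T_tool_cam'];np.savez('pics/w8w.npz',K=d['camera_matrix'],T=T)
cv2.imwrite('pics/w8b.png',cv2.resize(d['frame'],(800,600),interpolation=2))
snap('top','top8.png')
E
```

```text
15.25 [-23.81636346   8.60007606] [570.82926043  -1.04314617 239.07400401] [-0.088724   -0.13422879  0.26594843]
```

View pics/w8b.png

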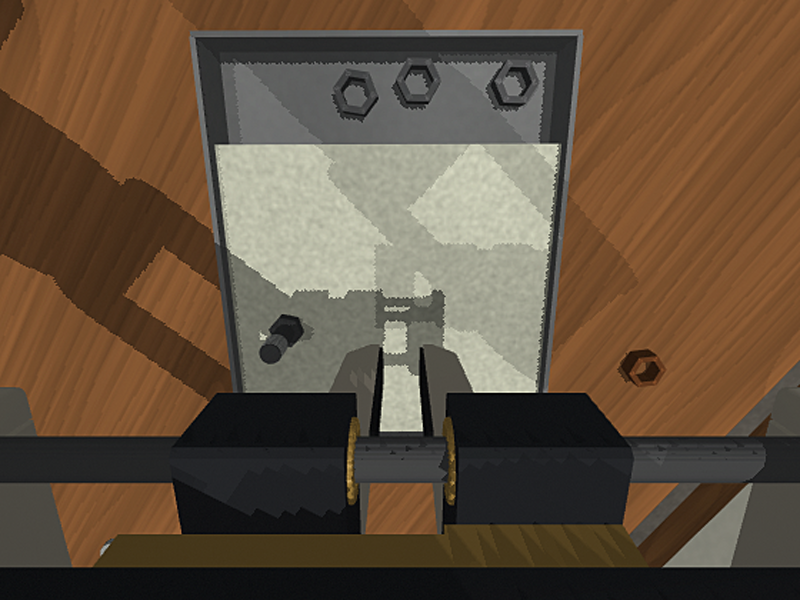

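All three nuts lie flat in the trough at (356,93), (417,82) and (514,84), and the bolt stands at (285,328). I'll check their measured positions, then hand in.

```bash
python3 - <<'E'
from h import *
z=np.load('pics/w8w.npz');K,T=z['K'],z['T'];R,t,_=tr()
for n,u,v,h in [('c',356,93,22),('b',417,82,22),('a',514,84,22),('head',286,328,46),('shank',270,352,91)]:
    p=ray(K,T,u*.7,v*.7,h);print(n,(R.T@(p[:2]-t)).round(1))
a=cv2.imread('pics/top0.png');b=cv2.imread('pics/top8.png')
for n,(x,y,X,Y) in dict(bin=(125,195,180,260),spanner=(405,195,440,265),tin=(400,285,435,315)).items(): print(n,cv2.phaseCorrelate(*[cv2.cvtColor(i[y:Y,x:X],6).astype('f4') for i in(a,b)]))
print(ctrl.state()['joint_velocities'].round(3)); ctrl.finish_job()
E
```

```text
c [-157.8  -24.7]
b [-165.5   21.9]
a [-164.1   95.8]
head [ 24.7 -85.7]
shank [ 26.7 -86.2]
bin ((0.025199464438639296, 0.008423032265866937), 0.9968549502116663)
spanner ((0.002258550480298993, -0.0014482176552590431), 0.9516624608709489)
tin ((-0.18565655996527752, -0.22576832157012383), 0.9547593392707684)
[ 0.007  0.004  0.003 -0.    -0.002 -0.001]
the job is handed in; nothing more can be done
```

I swept all three nuts along the deck into the trough, one straight push each with nearly closed fingertips, and handed the job in at about 15 s. I lifted the arm clear of everything first.

- **Nuts:** the last wrist picture shows all three lying flat in the trough. Their tray x is about −158, −166 and −164 mm, and their tray y is about −25, 22 and 96 mm, inside the limits.
- **Bolt:** it still stands upright at about (25, −86) mm, within 1 mm of where I first measured it.
- **Bin, spanner and tin:** comparing the top-camera pictures from start and end shows shifts of at most about 0.3 pixel (roughly 1 mm), so none of them moved noticeably.

No check failed. The first tray fit from the top camera had residuals of up to 7 mm, so I used the closer wrist-camera measurement for the pushes. At hand-in I measured the nuts' positions but not their speed, and no verdict was reported.

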